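# Level the parcel scale and hold the spirit level down on it

## Robot

A 6-joint arm with a two-finger parallel gripper is mounted at the origin on the work surface. World frame = base frame: x ahead of the robot, y to its left, z up, the work surface at z = 0. Lengths are in mm, angles in rad, forces in N, time in s.
With the tool pointing down it reaches from about 400 to 925 mm from the base axis. Payload 12.5 kg.
Tool frame: the origin (TCP) lies at the very end of the fingers, on their centre line; the grasp point (between the pads) lies env.grip_point_offset behind it (env.grip_point_offset is the distance from the TCP to the grasp point, in mm); y points along the fingers, z is the direction in which the jaws open and shut, and the axes are right-handed (so a half turn about y gives the same grasp; the last joint's range is limited). The gripper opens to 95 mm and grips with 3 to 60 N. Pads are 20 mm wide; open, the fingers measure 119 mm over their backs; the gripper's body (75 mm by 180 mm) begins 59 mm behind the grasp point.
Start: joints at [-1.324, 0.491, 1.559, -0, 1.092, -0.106], TCP at [215.978, -586.516, 214.661] pointing down, gripper open.
Joint ranges: [-3.1, 3.1], [-0.84, 2.19], [0.05, 2.79], [-1.13, 4.28], [0.06, 2.93], [-2.69, 2.69]. Speed limits (rad/s): [2.22, 2.22, 2.79, 3.14, 3.14, 3.14].

## Interface

Orientations are given as [roll, pitch, yaw] about the fixed x, y, z axes, in that order (R = Rz(yaw) Ry(pitch) Rx(roll)).
In Python, from cell import readout, read_camera, env, nets gives the robot as it stands.
- The arm moves only by the tool apply_moves, never from a script. Its argument "increments" is a list of rows, each a list of 3 entries, a list of its own where there are three numbers: the shift along the tool's x, y, z in cm, then the turn, a rotation vector about the tool's x, y, z in degrees, then the finger opening in cm, from 0 to 9.51. A call has exactly 5 rows; each row shifts and turns the pose as measured when the row begins, along the tool's axes as they then stand; what a row does not reach is not made up. A row lasts 1/8 s, in which the tool goes at most 62.5 mm and 10.7 degrees, less where a joint would pass 70% of its speed; a pose out of reach is approached as far as the arm can. A call with a gripper value outside its range is refused whole. The fingers move at their own pace and stop on an object; the grip force is fixed at half the most. Time passes only in rows, so rows that do not move let the fingers close, or fill a call up. It gives the time, the measured TCP pose, the force and the opening at its end, in the units of the state.
- readout.state(): the state, without advancing time (a new reading comes with each control period).
- read_camera(name): name is "side" or "top" or "wrist"; returns a dict with "img" (400x640x3 uint8, red, green, blue), "vfov" (degrees; the focal length in pixels is half the picture's height over the tangent of half this angle, whatever the lens; pixels are square), "cx", "cy" (the principal point, pixels), "rvec" (rotation vector, rad) and "tvec" (3), from world to camera coordinates, as OpenCV has them; the wrist camera has in their place "mount" (4x4, takes a point from camera to tool coordinates, whose origin is the TCP and whose axes are the tool frame's). Camera axes: x right, y down, z forward; pixel columns grow to the right and rows downward; lengths in mm; the calibration is good to about 2 mm. A picture is of the moment at which its call begins: read the wrist's pose just before it. There is no depth.
- env.job_done(): hands the job in, once; it reports no verdict.
Trained networks look in a picture, given as the dict that the camera call returned (one of the last four; its "shot" number tells which), for a name from the list of things; names that differ only in an ending like _2 or _b are one class to them, and where a whole thing is asked for, a point or a joint stands for the part that bears it (a point fixed in the world has none). Each returns a list of dicts, best first, with "confidence" (0 to 1); they miss things now and then, are a little off and sometimes report something else, mostly with a low value. They report only what shows in the picture. A call takes as long as a camera call. They do not tell look-alikes from the thing itself.
- nets.look_for(picture, thing): "point" ([x, y, z] in mm, in the coordinates of the camera as it stood for that picture, good to about 4 mm: the middle of the surface that is visible of it).
- nets.mark_of(picture, thing): "point" ([x, y, z] in mm, in the coordinates of the camera as it stood for that picture, good to about 4 mm: a listed point, or the origin of a listed thing).
The state is a dict: "t": time; "joints": joint angles; "qvel": joint speeds; "tau": joint torques, N m; "eef_pos": TCP position; "tcp_rot": TCP orientation; "ft_force": force on the tool from outside, world axes, zero at the start; "moment": the same for the moment, N m; "opening": opening from 0.0 (shut) to 1.0 (fully open).
Only numpy, scipy, OpenCV 4.12 (cv2) and the standard library are available. Lean on these libraries where they do the work, as an engineer would, in place of code of your own. Each camera call takes 0.05 s, during which the arm holds its last target. There are 200 camera calls.

## Task

Level the parcel scale: first set the spirit level flat on the middle of the steel weighing plate, lengthwise towards the levelling foot with the black wing knob, let go and let its bubble run off; then turn the wing knob until the bubble rests centred between the two lines, and let go of the knob. Then press the spirit level down onto the plate with about a kilogram of push, bubble still centred, and finish like that: the job ends while you are still pressing, do not let go. Leave the other things on the bench where they are.

Things in the scene. Friction and masses are not known exactly. Their poses are not given: they have to be found in the camera images.
- spirit_level: Bar spirit level, plain aluminium with black end caps, 30 mm wide (its x), 180 mm long (its y), 34 mm high, about 350 g, lying flat on the bench at the start. Origin at the centre of its underside, z up. In the middle of its top is a pale green vial window 60 mm long with two black cross lines 24 mm apart and a white bubble 16 mm long; the top is flat and free to press on outside the vial (more than 35 mm from the middle).
- bubble (a joint): Where the bubble stands in the vial, in m along the level's own y from the middle between the lines (0 = centred; stops at plus and minus 0.018; wholly between the lines within plus and minus 0.0035). It floats to the higher end, about 1 mm per 0.001 rad of slope, and comes to rest in about 1 s.
- platform_mid (a point): Centre of the top face of the scale's steel weighing plate, about 65 mm above the bench. The plate is 200 mm (x) by 300 mm (y), bare and flat; z is its normal. It tilts very slightly about a line along x near its -y edge; the levelling foot stands on its +y side, on a lug 185 mm from this point. At the start the foot's side is too low by some 0.006 to 0.018 rad; by how much is seen only on the bubble. Do not rely on the bench being level.
- knob_grip (a point): Middle of the black wing of the levelling foot's knob: an upright bar 50 mm long (this point's x), 14 mm thick (this point's y), 28 mm high, to be gripped across its thickness from above; its top is 12 mm above this point, which is about 38 mm above the plate's top. The axis is vertical through this point. Below it a steel flange 38 mm across lies 36 mm, and the lug 42 mm, under this point.
- foot_knob (a joint): Angle of the levelling foot's wing knob in rad, growing clockwise seen from above, from -1.9 to 1.9, starting near -1.5; it stays where it is left (friction about 0.12 N m). Clockwise screws the foot down and raises its side of the plate by 0.008 rad per rad, so that the bubble comes about 8 mm nearer to the foot per rad.
- tape_roll: Bystander: roll of packing tape lying flat, 100 mm across, 48 mm high; origin at the centre of its underside
- marker: Bystander: lying marker pen, 133 mm long, 17 mm thick; origin on the bench under its middle
- carton: Bystander: small closed cardboard carton 150 x 110 x 60 mm; origin at the centre of its underside
- spray_can: Bystander: upright white can, 56 mm across, 170 mm high; origin at the centre of its underside
- screwdriver: Bystander: screwdriver lying on the bench; origin at the middle of its underside
- scanner: Bystander: hand-held barcode scanner lying on its side, about 150 x 130 x 40 mm; origin under its body
- jar: Bystander: clear plastic jar with steel cap, 64 mm across, 75 mm high; origin at the centre of its underside
There are look-alikes about, which are no part of the job. What is shaped like the spirit_level but turquoise is not meant.

How it is judged (in metres and radians):
On the way, in this order (a step that is already met when the one before it is completed fails the run):
1. the spirit level stands on the weighing plate, let go, and its bubble has run off centre (x of spirit_level in the frame of platform_mid between -0.045 and 0.045 m and y of spirit_level in the frame of platform_mid between -0.045 and 0.045 m and z of spirit_level in the frame of platform_mid between -0.005 and 0.005 m and angle between the y axis of spirit_level and the y axis of platform_mid, either way round below 0.17 rad and angle between spirit_level's own z axis and vertical below 0.06 rad and contact force between spirit_level and the fingers below 0.2 N and contact force between spirit_level and platform above 1 N and linear speed of spirit_level below 0.02 m/s and not (value of joint bubble between -0.0045 and 0.0045 m)), for 0.2 s.
2. the bubble rests centred with the level and the knob let go (x of spirit_level in the frame of platform_mid between -0.045 and 0.045 m and y of spirit_level in the frame of platform_mid between -0.045 and 0.045 m and z of spirit_level in the frame of platform_mid between -0.005 and 0.005 m and angle between the y axis of spirit_level and the y axis of platform_mid, either way round below 0.17 rad and angle between spirit_level's own z axis and vertical below 0.06 rad and value of joint bubble between -0.0035 and 0.0035 m and contact force between each of spirit_level, platform and the fingers below 0.2 N and contact force between spirit_level and platform above 1 N and velocity of joint bubble between -0.003 and 0.003 m/s), for 0.4 s.
At the end, for the whole second after the job is handed in: Level flat on the plate (within 45 mm of its middle each way, lengthwise to the foot within 0.17 rad), bubble at rest within 3.5 mm of centre, fingers pressing on the level (over 3 N) so that it bears on the plate with 8 to 32 N, weight of 3 to 4 N included; robot not touching the scale (x of spirit_level in the frame of platform_mid between -0.045 and 0.045 m and y of spirit_level in the frame of platform_mid between -0.045 and 0.045 m and z of spirit_level in the frame of platform_mid between -0.005 and 0.005 m and angle between the y axis of spirit_level and the y axis of platform_mid, either way round below 0.17 rad and angle between spirit_level's own z axis and vertical below 0.06 rad and value of joint bubble between -0.0035 and 0.0035 m and contact force between spirit_level and the fingers above 3 N and contact force between spirit_level and platform between 8 and 32 N and contact force between platform and the arm below 0.5 N and linear speed of spirit_level below 0.01 m/s and velocity of joint bubble between -0.003 and 0.003 m/s); the arm keeps its last pose, push and grip.
It fails at once if one of the other loose things on the bench is disturbed (moved over 40 mm) (distance of any of tape_roll, marker, carton, spray_can, screwdriver, scanner, jar from where it was at the start of the episode above 0.04 m).
It also fails if it takes over 72 s, if anything falls off the work surface, if the arm or the gripper's body presses on something with over 40 N, if the wrist force passes 120 N, or if a joint passes its speed limit or range.

## Working session

There is one attempt and no reset: what is moved stays moved. The work goes in short steps, Python scripts to look and compute and a tool call to move; the robot and the scene stay as the last step left them, time stands still between calls to the robot, and variables do not carry over. Pictures are saved under pics/ and viewed, about 8 in all and at most 12, crops included, and the job is handed in when it is done.

Besides the shell and the picture viewer there is one more tool, called after "Emit:" as name(argument=value, ...) on one line, values as JSON. apply_moves: Moves the arm, as the interface text tells. Its arguments: {"type":"object","properties":{"increments":{"type":"array"}},"required":["increments"]}

```bash
ls; mkdir -p pics; cat > h.py <<'E'
import numpy as np, cv2
from scipy.spatial.transform import Rotation as Ro
from cell import readout, read_camera, env, nets
def tool():
    s=readout.state(); T=np.eye(4); T[:3,:3]=Ro.from_euler('xyz',s['tcp_rot']).as_matrix(); T[:3,3]=s['eef_pos']; return s,T
def cam(name):
    s,T=tool(); p=read_camera(name)
    if name=='wrist': W=T@np.array(p['mount'])
    else:
        C=np.eye(4); C[:3,:3]=cv2.Rodrigues(np.array(p['rvec'],float))[0]; C[:3,3]=np.ravel(p['tvec']); W=np.linalg.inv(C)
    p['W']=W; p['f']=200/np.tan(np.radians(p['vfov'])/2); return p
def w(p,pt): return (p['W']@np.r_[pt,1])[:3]
def px(p,pw):
    c=np.linalg.inv(p['W'])@np.r_[pw,1]; return c[:2]/c[2]*p['f']+[p['cx'],p['cy']]
def ray(p,u,v,z):
    d=p['W'][:3,:3]@np.array([(u-p['cx'])/p['f'],(v-p['cy'])/p['f'],1]); o=p['W'][:3,3]; return o+d*(z-o[2])/d[2]
def save(p,n,box=None,k=1):
    im=p['img'][:,:,::-1]
    if box: im=im[box[1]:box[3],box[0]:box[2]]
    cv2.imwrite('pics/'+n,cv2.resize(im,None,fx=k,fy=k,interpolation=cv2.INTER_CUBIC))
E
python3 - <<'E'
from h import *
np.set_printoptions(precision=3,suppress=True)
s,T=tool(); print(s); print(T); print(env.grip_point_offset)
ims=[]
for n in ('top','side'):
    p=cam(n); ims.append(p['img'])
    for th in ('spirit_level','platform_mid','knob_grip','tape_roll','marker','carton','spray_can','screwdriver','scanner','jar'):
        for r in nets.mark_of(p,th)[:3]:
            if r['confidence']>.2:
                q=w(p,r['point']); print(n,th,round(r['confidence'],2),q,px(p,q))
cv2.imwrite('pics/a.png',cv2.resize(np.vstack(ims),None,fx=.74,fy=.74)[:,:,::-1])
E
```

```text
pics
{'t': 0.0, 'joints': array([-1.324,  0.492,  1.559,  0.   ,  1.092, -0.106]), 'qvel': array([ 0.001,  0.   , -0.001,  0.001, -0.001,  0.   ]), 'tau': array([ -0.002, -61.265, -25.818,   0.069,   0.048,  -0.   ]), 'eef_pos': array([ 215.936, -586.232,  214.067]), 'tcp_rot': array([-1.572,  0.   , -2.789]), 'ft_force': array([ 0.016, -0.795,  0.058]), 'moment': array([-0.03 , -0.012, -0.023]), 'opening': 1.001318533222571}
[[  -0.938   -0.       0.346  215.936]
 [  -0.346    0.001   -0.938 -586.232]
 [  -0.      -1.      -0.001  214.067]
 [   0.       0.       0.       1.   ]]
18.8
top spirit_level 0.89 [ 702.345 -465.798   -1.762] [466.527 160.068]
top spirit_level 0.74 [ 506.103 -311.215    3.346] [413.379 226.836]
top platform_mid 0.64 [529.72   45.735  64.183] [286.363 215.013]
top knob_grip 0.74 [542.6   238.491  94.122] [212.322 208.122]
top knob_grip 0.33 [762.937 -52.784  -1.815] [324.277 137.154]
top tape_roll 0.76 [ 710.197 -208.907    1.054] [377.803 155.668]
top marker 0.67 [ 359.032 -146.29     3.172] [354.751 277.844]
top carton 0.65 [677.377 373.826  -1.472] [177.59
[... 583 characters left out ...]
.184]
side knob_grip 0.66 [545.203 240.901  95.369] [254.835 265.859]
side tape_roll 0.66 [ 716.177 -206.521    0.167] [302.171 168.475]
side marker 0.59 [ 358.528 -150.536   -1.491] [384.862 225.17 ]
side marker 0.47 [ 506.443 -307.103   -2.32 ] [369.622 176.319]
side carton 0.64 [679.32  380.716  -2.305] [189.043 297.424]
side spray_can 0.68 [760.367 -50.984  -2.036] [263.859 190.987]
side screwdriver 0.61 [ 353.531 -282.992   -2.659] [406.422 199.8  ]
side screwdriver 0.41 [734.762 220.448   1.52 ] [213.44  248.799]
side scanner 0.87 [356.648 335.827  -1.516] [291.711 347.202]
side jar 0.8 [731.964 223.911   1.862] [213.322 249.94 ]
side jar 0.7 [678.266 378.656   1.43 ] [189.572 296.382]
```

View pics/a.png

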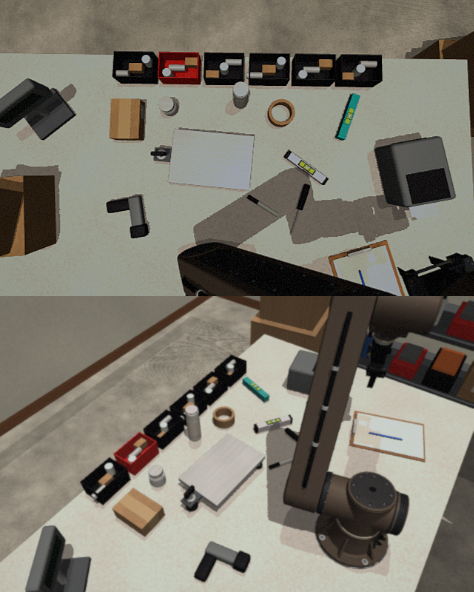

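```bash
python3 - <<'E'
from h import *
p=cam('top'); 
a=cv2.resize(p['img'][110:270,380:500],None,fx=3,fy=3); b=cv2.resize(p['img'][150:270,190:380],None,fx=4,fy=4,interpolation=cv2.INTER_CUBIC)[:480,:440*2]
c=np.zeros((480,360+760,3),np.uint8); c[:,:360]=a; c[:,360:]=b
cv2.imwrite('pics/b.png',cv2.resize(c,None,fx=.71,fy=.71)[:,:,::-1])
print(p['f'],p['W'])
E
```

```text
376.6989650908882 [[ 1.98637948e-02 -9.96816015e-01  7.72221544e-02  4.77889599e+02]
 [-9.99733782e-01 -1.88962501e-02  1.32400088e-02 -5.24495568e+01]
 [-1.17386437e-02 -7.74645933e-02 -9.96925996e-01  1.08040460e+03]
 [ 0.00000000e+00  0.00000000e+00  0.00000000e+00  1.00000000e+00]]
```

View pics/b.png

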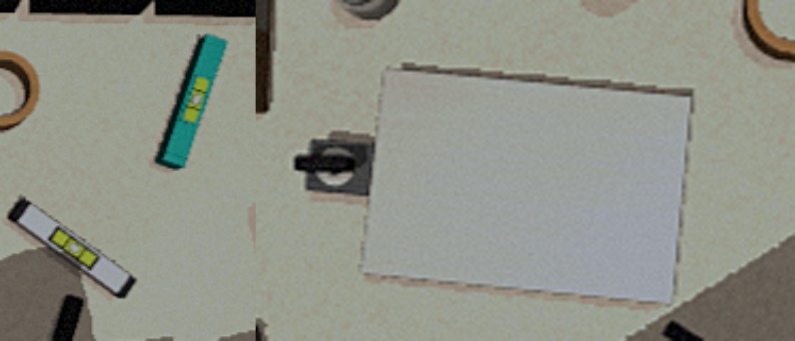

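The wanted level is the aluminium one with black caps, at top pixel (414,226). The only look-alike is turquoise, at (466,160). The close crop confirms the choice. The wing knob is at (213,208), with its wing lying roughly along the plate's length.

```bash
cat >> h.py <<'E'
np.set_printoptions(precision=3,suppress=True)
def goto(pos,yawz,tilt=None):
    """increments needed: tool y down, tool z axis horizontal at world angle yawz (mod 180)"""
    s,T=tool(); z0=np.arctan2(T[1,2],T[0,2]); 
    d=(yawz-z0+np.pi/2)%np.pi-np.pi/2
    def R(a):
        z=np.array([np.cos(a),np.sin(a),0]); y=np.array([0,0,-1.]); return np.c_[np.cross(y,z),y,z]
    for a in (z0+d,z0+d-np.sign(d)*np.pi):
        print('shift cm',T[:3,:3].T@(np.array(pos)-T[:3,3])/10,'rot deg',np.degrees(Ro.from_matrix(T[:3,:3].T@R(a)).as_rotvec()))
E
python3 - <<'E'
from h import *
p=cam('top')
c=[ray(p,u,v,65) for u,v in ((235.6,173.6),(343.7,182.4),(336.3,256.3),(228.2,246.1))]
print(np.array(c),np.mean(c,0)); 
e=(c[0]+c[3]-c[1]-c[2]); print('plate y dir',np.degrees(np.arctan2(e[1],e[0])),np.linalg.norm(e)/2, np.linalg.norm(c[0]-c[3]))
a=ray(p,380+12/2.13+2,110+207/2.13,34); b=ray(p,380+132/2.13-2,110+288/2.13,34)
# segment level
hsv=cv2.cvtColor(p['img'],cv2.COLOR_RGB2HSV); sub=p['img'][195:260,380:450].astype(int)
print(a,b,(a+b)/2,np.degrees(np.arctan2(*(a-b)[1::-1])))
for r in nets.mark_of(p,'knob_grip')[:1]+nets.mark_of(p,'platform_mid')[:1]: print(w(p,r['point']))
goto([505,-309,160],0)
s,T=tool();print(np.array(cam('wrist')['mount']))
E
```

```text
[[ 640.11   187.287   65.   ]
 [ 621.28  -107.795   65.   ]
 [ 421.75   -90.923   65.   ]
 [ 443.01   199.986   65.   ]] [531.538  47.139  65.   ]
plate y dir 86.0862506602448 293.6803492782292 197.5088158208288
[ 558.463 -232.498   34.   ] [ 456.196 -376.861   34.   ] [ 507.329 -304.68    34.   ] 54.68616319693698
[543.874 236.907  94.902]
[529.442  47.709  65.993]
shift cm [-36.711   5.465 -16.053] rot deg [ -0.001 -69.785   0.002]
shift cm [-36.711   5.465 -16.053] rot deg [ -0.002 110.215  -0.001]
[[  -0.       0.956    0.293  -82.501]
 [   0.      -0.293    0.956 -168.623]
 [   1.       0.      -0.      -0.108]
 [   0.       0.       0.       1.   ]]
```

Emit:
apply_moves(increments=[[[-5.6, 0.5, -2.4], [0, 0, 0], 9.5], [[-5.6, 0.5, -2.4], [0, 0, 0], 9.5], [[-5.6, 0.5, -2.4], [0, 0, 0], 9.5], [[-5.6, 0.5, -2.4], [0, 0, 0], 9.5], [[-5.6, 0.5, -2.4], [0, 0, 0], 9.5]])

```text
t: 1.98
eef_pos: [440.7, -375.4, 189.1]
tcp_rot: [-1.568, 0.0, -2.796]
ft_force: [0.5, -0.8, 0.9]
opening: 0.999
```

```bash
python3 - <<'E'
from h import *
goto([506,-306,160],np.radians(-35.3))
E
```

```text
shift cm [-8.496  2.897 -4.329] rot deg [ -0.15  -34.913   0.033]
shift cm [-8.496  2.897 -4.329] rot deg [ -0.043 145.087  -0.196]
```

Emit:
apply_moves(increments=[[[-4.5, 1.5, -2.3], [0, 0, 0], 9.5], [[-4.2, 1.4, -2.1], [0, -5, 0], 9.5], [[0, 0, 0], [0, -10, 0], 9.5], [[0, 0, 0], [0, -10, 0], 9.5], [[0, 0, 0], [0, -10, 0], 9.5]])

```text
t: 2.6
eef_pos: [513.0, -297.9, 158.8]
tcp_rot: [-1.568, -0.001, -2.161]
ft_force: [0.2, 0.6, 1.2]
opening: 0.996
```

```bash
python3 - <<'E'
from h import *
p=cam('wrist'); print(p['vfov'])
r=nets.mark_of(p,'spirit_level')
for q in r[:2]: print(q['confidence'],w(p,q['point']),px(p,w(p,q['point'])))
save(p,'c.png')
goto([506,-306,160],np.radians(-35.3))
E
```

```text
60.50238602459632
0.67 [ 704.085 -471.604   -3.594] [568.772 214.201]
0.63 [ 510.115 -309.761   -2.286] [324.649 189.805]
shift cm [ 1.043 -0.115 -0.124] rot deg [-0.162  1.269  0.07 ]
shift cm [ 1.043 -0.115 -0.124] rot deg [   0.108 -178.731    0.253]
```

View pics/c.png

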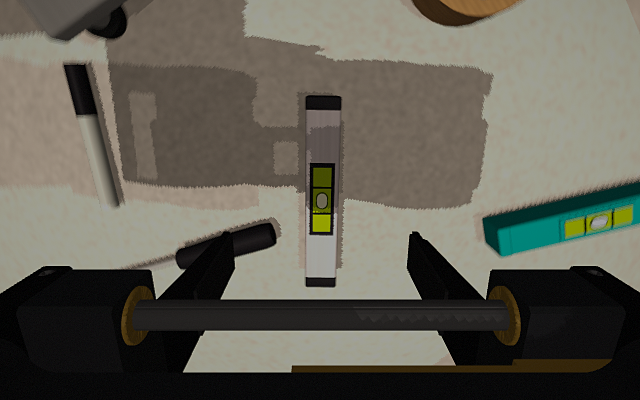

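The aluminium level (vial at 321,199) lies upright in view, and the turquoise one is at right. A screwdriver handle ends at (277,235), so I'll narrow the opening.

```bash
python3 - <<'E'
from h import *
p=cam('wrist')
a=ray(p,323.5,97,34);b=ray(p,320.3,287,34);v=ray(p,321.5,200,34)
m=(a+b)/2; ang=np.arctan2(*(a-b)[1::-1]);print(a,b,m,v,np.linalg.norm(a-b),np.degrees(ang))
print('left/right edges',np.linalg.norm(ray(p,306,97,34)-ray(p,341,97,34)))
n=np.array([-np.sin(ang),np.cos(ang)]); h=ray(p,277,235,12); print('handle lateral',(h-m)[:2]@n,'along',(h-m)[:2]@[np.cos(ang),np.sin(ang)])
M=(m+v)/2
goto([M[0],M[1],9],ang-np.pi/2)
E
```

```text
[ 558.622 -234.591   34.   ] [ 456.982 -380.487   34.   ] [ 507.802 -307.539   34.   ] [ 507.637 -307.359   34.   ] 177.80932337540798 55.136610517082175
left/right edges 28.76266077584042
handle lateral 43.7327912586287 along -44.16465526937708
shift cm [ 1.035 14.99   0.058] rot deg [-0.168  0.519  0.07 ]
shift cm [ 1.035 14.99   0.058] rot deg [   0.11  -179.48     0.263]
```

Emit:
apply_moves(increments=[[[1.0, 0, 0.1], [0, 0.5, 0], 6.5], [[0, 4.5, 0], [0, 0, 0], 6.5], [[0, 4.5, 0], [0, 0, 0], 6.5], [[0, 3.5, 0], [0, 0, 0], 6.5], [[0, 1.5, 0], [0, 0, 0], 6.5]])

```text
t: 3.38
eef_pos: [508.3, -311.7, 17.4]
tcp_rot: [-1.562, -0.002, -2.198]
ft_force: [0.1, -0.5, 0.7]
opening: 0.685
```

```bash
python3 - <<'E'
from h import *
goto([507.7,-307.4,9],np.radians(55.1-90))
E
```

```text
shift cm [-0.317  0.833 -0.306] rot deg [-0.511 -1.042  0.095]
shift cm [-0.317  0.833 -0.306] rot deg [ -0.148 178.956  -0.798]
```

Emit:
apply_moves(increments=[[[-0.3, 0.8, -0.3], [-0.4, -1, 0.1], 6.5], [[0, 0, 0], [0, 0, 0], 2.0], [[0, 0, 0], [0, 0, 0], 2.0], [[0, 0, 0], [0, 0, 0], 2.0], [[0, 0, 0], [0, 0, 0], 2.0]])

```text
t: 4.0
eef_pos: [508.5, -308.6, 11.9]
tcp_rot: [-1.566, 0.0, -2.182]
ft_force: [0.2, 1.3, -0.3]
opening: 0.321
```

Emit:
apply_moves(increments=[[[0, 0, 0], [0, 0, 0], 2.0], [[0, 0, 0], [0, 0, 0], 2.0], [[0, -2, 0], [0, 0, 0], 2.0], [[0, -5, 0], [0, 0, 0], 2.0], [[0, -5, 0], [0, 0, 0], 2.0]])

```text
t: 4.62
eef_pos: [506.2, -306.9, 130.3]
tcp_rot: [-1.575, 0.0, -2.182]
ft_force: [0.6, -0.4, -4.5]
opening: 0.315
```

```bash
python3 - <<'E'
from h import *
s,T=tool();print(s['joints'],s['opening'],s['tcp_rot'])
goto([530.5,47.4,170],np.radians(-3.9))
p=cam('wrist')
r=nets.mark_of(p,'spirit_level')
for q in r[:2]: print(q['confidence'],w(p,q['point']))
E
```

```text
[-0.657  0.542  1.728  0.     0.877 -0.045] 0.3151494366965658 [-1.575  0.    -2.182]
shift cm [-30.406  -3.872 -18.373] rot deg [  0.25  -31.145  -0.096]
shift cm [-30.406  -3.872 -18.373] rot deg [  0.127 148.854   0.333]
0.84 [ 701.521 -469.319   -6.583]
0.82 [ 505.632 -306.244  116.91 ]
```

Emit:
apply_moves(increments=[[[-5.2, -0.8, -3.1], [0, 0, 0], 2.0], [[-5.2, -0.8, -3.1], [0, 0, 0], 2.0], [[-5.2, -0.8, -3.1], [0, 0, 0], 2.0], [[-5.2, -0.8, -3.1], [0, 0, 0], 2.0], [[-5.2, -0.8, -3.1], [0, 0, 0], 2.0]])

```text
t: 5.35
eef_pos: [529.3, -1.7, 168.9]
tcp_rot: [-1.571, -0.002, -2.19]
ft_force: [2.2, 1.2, -3.2]
opening: 0.314
```

Emit:
apply_moves(increments=[[[0, 0, 0], [0, -9, 0], 2.0], [[0, 0, 0], [0, -9, 0], 2.0], [[0, 0, 0], [0, -9, 0], 2.0], [[0, 0, 0], [0, -4, 0], 2.0], [[0, 0, 0], [0, 0, 0], 2.0]])

```text
t: 5.98
eef_pos: [526.7, 4.0, 163.4]
tcp_rot: [-1.58, -0.001, -1.626]
ft_force: [-0.3, 0.1, -3.9]
opening: 0.314
```

```bash
python3 - <<'E'
from h import *
goto([530.5,47.4,120],np.radians(-3.9))
p=cam('wrist'); save(p,'d.png')
r=nets.mark_of(p,'platform_mid')
for q in r[:2]: print(q['confidence'],w(p,q['point']))
E
```

```text
shift cm [-4.353  4.333  0.178] rot deg [0.506 0.764 0.038]
shift cm [-4.353  4.333  0.178] rot deg [   0.06  -179.234   -0.792]
```

View pics/d.png

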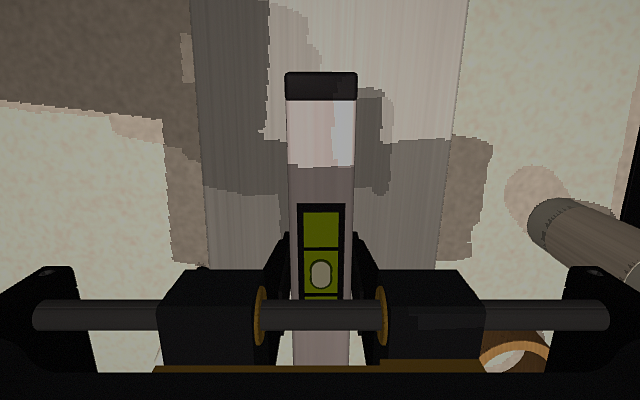

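Emit:
apply_moves(increments=[[[-2.2, 1, 0.1], [0, 0.7, 0], 2.0], [[-2.2, 1.5, 0.1], [0.5, 0, 0], 2.0], [[0, 2.0, 0], [0, 0, 0], 2.0], [[0, 1.8, 0], [0, 0, 0], 2.0], [[0, 1.0, 0], [0, 0, 0], 2.0]])

```text
t: 6.7
eef_pos: [531.9, 48.8, 88.0]
tcp_rot: [-1.569, -0.001, -1.648]
ft_force: [0.9, -1.1, -4.0]
opening: 0.318
```

```bash
python3 - <<'E'
from h import *
goto([530.5,47.4,79],np.radians(-3.9)); print(tool()[0]['ft_force'])
E
```

```text
shift cm [ 0.147  0.902 -0.133] rot deg [-0.097 -0.53   0.042]
shift cm [ 0.147  0.902 -0.133] rot deg [ -0.065 179.47   -0.152]
[ 0.944 -1.109 -3.961]
```

Emit:
apply_moves(increments=[[[0, 0.6, 0], [0, -0.5, 0], 2.0], [[0, 0.3, 0], [0, 0, 0], 2.0], [[0, 0.2, 0], [0, 0, 0], 2.0], [[0, 0, 0], [0, 0, 0], 2.0], [[0, 0, 0], [0, 0, 0], 2.0]])

```text
t: 7.32
eef_pos: [532.5, 48.4, 77.1]
tcp_rot: [-1.568, -0.001, -1.641]
ft_force: [0.2, -0.2, -3.3]
opening: 0.31
```

Emit:
apply_moves(increments=[[[0, 0.1, 0], [0, 0, 0], 2.0], [[0, 0.1, 0], [0, 0, 0], 2.0], [[0, 0, 0], [0, 0, 0], 2.0], [[0, 0, 0], [0, 0, 0], 2.0], [[0, 0, 0], [0, 0, 0], 2.0]])

```text
t: 7.95
eef_pos: [532.7, 48.5, 75.7]
tcp_rot: [-1.567, -0.001, -1.641]
ft_force: [-0.7, -0.3, -1.8]
opening: 0.313
```

Emit:
apply_moves(increments=[[[0, 0.1, 0], [0, 0, 0], 2.0], [[0, 0.1, 0], [0, 0, 0], 2.0], [[0, 0, 0], [0, 0, 0], 2.0], [[0, 0, 0], [0, 0, 0], 2.0], [[0, 0, 0], [0, 0, 0], 2.0]])

```text
t: 8.57
eef_pos: [532.8, 48.7, 74.6]
tcp_rot: [-1.566, -0.0, -1.641]
ft_force: [-1.0, 0.8, 0.7]
opening: 0.313
```

Contact is made; release and rise.

Emit:
apply_moves(increments=[[[0, 0, 0], [0, 0, 0], 6.0], [[0, 0, 0], [0, 0, 0], 6.0], [[0, 0, 0], [0, 0, 0], 6.0], [[0, -3, 0], [0, 0, 0], 6.0], [[0, -6, 0], [0, 0, 0], 6.0]])

```text
t: 9.2
eef_pos: [531.4, 48.5, 162.9]
tcp_rot: [-1.573, -0.001, -1.641]
ft_force: [0.9, -0.1, 0.5]
opening: 0.629
```

```bash
python3 - <<'E'
from h import *
goto([544,238,170],np.radians(-8))
E
```

```text
shift cm [-18.988  -0.73   -0.066] rot deg [0.127 3.99  0.052]
shift cm [-18.988  -0.73   -0.066] rot deg [   0.079 -176.01    -0.196]
```

Emit:
apply_moves(increments=[[[4, 0, 0], [0, 0, 0], 6.0], [[3, 0, 0], [0, 0, 0], 6.0], [[0, 0, 0], [0, 0, 0], 6.0], [[0, 0, 0], [0, 0, 0], 6.0], [[0, 0, 0], [0, 0, 0], 6.0]])

```text
t: 9.82
eef_pos: [528.3, -21.8, 167.4]
tcp_rot: [-1.565, -0.001, -1.639]
ft_force: [-0.8, 0.1, -0.2]
opening: 0.631
```

```bash
python3 - <<'E'
from h import *
p=cam('wrist'); save(p,'e.png'); print(p['W'][:3,3])
t=cam('top'); 
for r in nets.mark_of(t,'platform_mid')[:1]+nets.mark_of(t,'spirit_level')[:2]+nets.mark_of(t,'knob_grip')[:1]: print(w(t,r['point']))
E
```

```text
[532.023  61.512 335.896]
[544.399 238.611  95.467]
[ 702.542 -469.205   -0.889]
[540.357 237.422  96.141]
```

View pics/e.png

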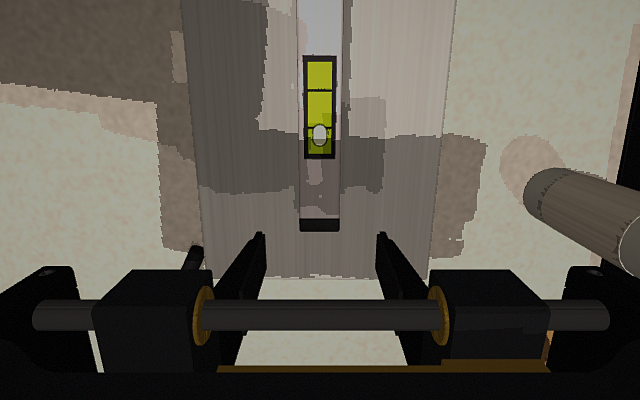

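The bubble (320,135) is beyond the lower line (rows 90 and 127), about 17 mm off on the side away from the foot, as expected. So roughly 2.1 rad clockwise is needed.

Emit:
apply_moves(increments=[[[-4.6, -0.5, 0.2], [0, 0, 0], 6.0], [[-4.6, -0.5, 0.2], [0, 0, 0], 6.0], [[-4.6, -0.5, 0.2], [0, 0, 0], 6.0], [[-4.6, -0.5, 0.2], [0, 0, 0], 6.0], [[0, 0, 0], [0, 0, 0], 6.0]])

```text
t: 10.7
eef_pos: [549.6, 166.9, 187.6]
tcp_rot: [-1.564, -0.001, -1.64]
ft_force: [-0.6, -0.8, 0.2]
opening: 0.635
```

```bash
python3 - <<'E'
from h import *
p=cam('wrist'); save(p,'f.png'); print(p['W'][:3,3])
for r in nets.mark_of(p,'knob_grip')[:2]: print(r['confidence'],w(p,r['point']),px(p,w(p,r['point'])))
goto([543,236,170],np.radians(-8))
E
```

```text
[553.382 250.134 356.139]
0.63 [547.488 232.721  96.02 ] [311.394 116.013]
shift cm [-7.091  1.704 -1.149] rot deg [-0.317  3.895  0.08 ]
shift cm [-7.091  1.704 -1.149] rot deg [   0.122 -176.105    0.488]
```

View pics/f.png

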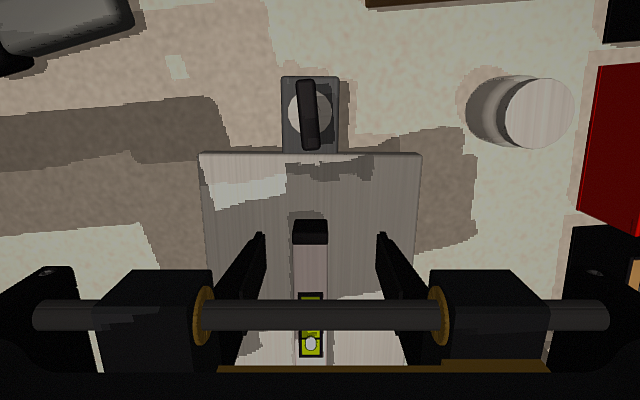

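Wing knob's centre is at (308,115), wing running from (303,81) to (311,149).

```bash
python3 - <<'E'
from h import *
p=cam('wrist'); 
a=ray(p,303,81,115);b=ray(p,311.5,149,115);m=(a+b)/2;ang=np.arctan2(*(a-b)[1::-1]);print(a,b,m,np.linalg.norm(a-b),np.degrees(ang), ray(p,310,112.5,68))
goto([m[0],m[1],95],ang-np.pi/2)
E
```

```text
[543.889 254.646 115.   ] [545.947 208.973 115.   ] [544.918 231.81  115.   ] 45.719328135754715 92.57997862998296 [545.624 231.285  68.   ]
shift cm [-6.768  9.206 -0.987] rot deg [-0.305 -6.751  0.111]
shift cm [-6.768  9.206 -0.987] rot deg [ -0.168 173.249  -0.462]
```

Emit:
apply_moves(increments=[[[-4, 1, -0.6], [0, -3, 0], 6.0], [[-2.7, 2, -0.4], [0, -2, 0], 6.0], [[0, 2.5, 0], [0, 0, 0], 6.0], [[0, 0, 0], [0, 0, 0], 6.0], [[0, 0, 0], [0, 0, 0], 6.0]])

```text
t: 11.48
eef_pos: [544.3, 227.0, 131.6]
tcp_rot: [-1.565, -0.003, -1.562]
ft_force: [0.8, 0.3, 0.4]
opening: 0.633
```

```bash
python3 - <<'E'
from h import *
goto([545.2,231.7,86],np.radians(1))
E
```

```text
shift cm [-0.483  4.56   0.064] rot deg [-0.333 -0.468  0.147]
shift cm [-0.483  4.56   0.064] rot deg [ -0.23  179.531  -0.522]
```

Emit:
apply_moves(increments=[[[-0.5, 1.5, 0.1], [-0.3, -0.4, 0.1], 5.0], [[0, 1.8, 0], [0, 0, 0], 4.0], [[0, 1.3, 0], [0, 0, 0], 4.0], [[0, 0, 0], [0, 0, 0], 4.0], [[0, 0, 0], [0, 0, 0], 4.0]])

```text
t: 12.1
eef_pos: [547.0, 231.5, 85.1]
tcp_rot: [-1.568, 0.0, -1.556]
ft_force: [-0.8, -0.5, 0.7]
opening: 0.422
```

```bash
python3 - <<'E'
from h import *
goto([545.2,231.7,86],np.radians(1)); print(tool()[0]['joints'])
E
```

```text
shift cm [-0.027 -0.088 -0.179] rot deg [-0.18  -0.142 -0.026]
shift cm [-0.027 -0.088 -0.179] rot deg [  0.04  179.857  -0.282]
[ 0.289  0.602  1.763 -0.001  0.773  0.275]
```

Emit:
apply_moves(increments=[[[0, 0, -0.15], [0, 0, 0], 1.0], [[0, 0, 0], [0, 0, 0], 1.0], [[0, 0, 0], [0, 0, 0], 1.0], [[0, 0, 0], [0, 0, 0], 1.0], [[0, 0, 0], [0, 0, 0], 1.0]])

```text
t: 12.72
eef_pos: [545.8, 231.6, 86.4]
tcp_rot: [-1.566, 0.001, -1.555]
ft_force: [0.5, -0.1, -0.7]
opening: 0.146
```

Emit:
apply_moves(increments=[[[0, 0, 0], [0, 5, 0], 1.0], [[0, 0, 0], [0, 8, 0], 1.0], [[0, 0, 0], [0, 8, 0], 1.0], [[0, 0, 0], [0, 8, 0], 1.0], [[0, 0, 0], [0, 8, 0], 1.0]])

```text
t: 13.35
eef_pos: [544.9, 231.8, 87.7]
tcp_rot: [-1.568, 0.003, -2.219]
ft_force: [-4.0, 0.4, 3.6]
opening: 0.148
```

```bash
python3 - <<'E'
from h import *
s,T=tool(); print(s['joints'],s['moment']); goto([545.2,231.7,86],np.radians(0))
E
```

```text
[ 0.291  0.596  1.767 -0.001  0.775  0.94 ] [0.038 0.248 0.191]
shift cm [-0.01   0.175  0.025] rot deg [ -0.214 -37.139  -0.11 ]
shift cm [-0.01   0.175  0.025] rot deg [  0.142 142.861  -0.277]
```

Emit:
apply_moves(increments=[[[0, 0, 0], [0, 8, 0], 1.0], [[0, 0, 0], [0, 9, 0], 1.0], [[0, 0, 0], [0, 9, 0], 1.0], [[0, 0, 0], [0, 9, 0], 1.0], [[0, 0, 0], [0, 8, 0], 1.0]])

```text
t: 13.98
eef_pos: [543.9, 232.8, 89.7]
tcp_rot: [-1.571, 0.005, -2.992]
ft_force: [-2.9, 1.9, 3.9]
opening: 0.144
```

Emit:
apply_moves(increments=[[[0, 0, 0], [0, 8, 0], 1.0], [[0, 0, 0], [0, 9, 0], 1.0], [[0, 0, 0], [0, 8, 0], 1.0], [[0, 0, 0], [0, 3, 0], 1.0], [[0, 0, 0], [0, 0, 0], 1.0]])

```text
t: 14.6
eef_pos: [543.6, 233.8, 91.2]
tcp_rot: [-1.574, 0.005, 2.787]
ft_force: [-1.1, 0.1, -0.6]
opening: 0.144
```

```bash
cat >> h.py <<'E'
def zang():
    s,T=tool(); return np.degrees(np.arctan2(T[1,2],T[0,2]))
E
python3 - <<'E'
from h import *
t=cam('top'); save(t,'g.png',(190,160,390,270),4)
s,T=tool(); print(zang(),s['joints'],s['moment']); goto([545.2,231.7,86],np.radians(0))
E
```

```text
-110.2836364106383 [ 0.295  0.59   1.767 -0.     0.778  2.22 ] [-0.269 -0.09  -0.1  ]
shift cm [-0.213  0.518  0.145] rot deg [ 0.374 69.716 -0.138]
shift cm [-0.213  0.518  0.145] rot deg [  -0.152 -110.284   -0.412]
```

View pics/g.png

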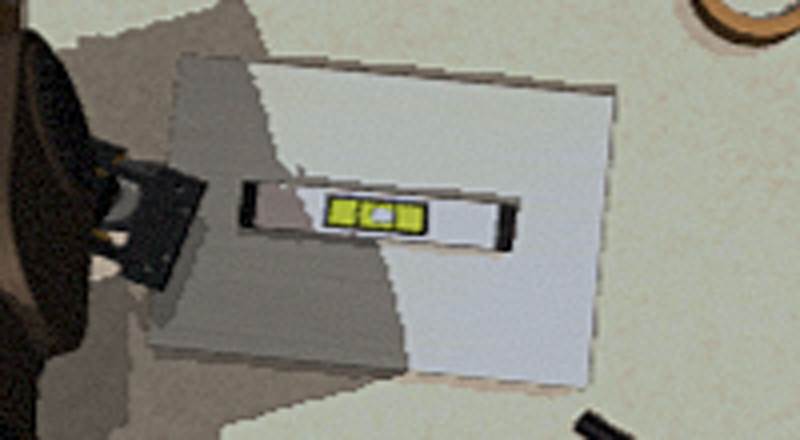

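The top view is clear: window columns 324–429, bubble about 381, so it is nearly centred. It may still be moving, so let it settle and measure numerically.

Emit:
apply_moves(increments=[[[0, 0, 0], [0, 0, 0], 1.0], [[0, 0, 0], [0, 0, 0], 1.0], [[0, 0, 0], [0, 0, 0], 1.0], [[0, 0, 0], [0, 0, 0], 1.0], [[0, 0, 0], [0, 0, 0], 1.0]])

```text
t: 15.28
eef_pos: [543.7, 233.8, 91.2]
tcp_rot: [-1.575, 0.005, 2.789]
ft_force: [-1.5, -0.4, 0.8]
opening: 0.15
```

```bash
cat >> h.py <<'E'
def bubble(p,box):
    """bubble offset (mm, + towards world +y side) from window middle, by intensities inside the vial window"""
    x0,y0,x1,y1=box; im=p['img'][y0:y1,x0:x1]; h=cv2.cvtColor(im,cv2.COLOR_RGB2HSV).astype(float)
    g=((h[...,0]>22)&(h[...,0]<45)&(h[...,1]>130)).astype(np.uint8)
    n,l,st,_=cv2.connectedComponentsWithStats(cv2.morphologyEx(g,cv2.MORPH_CLOSE,np.ones((7,7),np.uint8)))
    k=1+np.argmax(st[1:,4]); pts=np.argwhere((l==k))[:,::-1].astype(np.float32)
    c,(a,b),th=cv2.minAreaRect(pts); B=cv2.boxPoints((c,(a,b),th))
    if np.linalg.norm(B[0]-B[1])<np.linalg.norm(B[1]-B[2]): B=np.roll(B,-1,0)
    L=np.linalg.norm(B[0]-B[1]); m=(B[0]+B[1]+B[2]+B[3])/4; d=(B[1]-B[0])/L
    P=np.argwhere(l>=0)[:,::-1]; r=P-m; s=r@d; t=np.abs(r@[-d[1],d[0]]); hw=np.linalg.norm(B[1]-B[2])/2
    ok=(t<hw*.7)&(np.abs(s)<L/2-1)
    S=h[...,1].ravel(); V=h[...,2].ravel()
    wgt=np.where(ok,np.clip(120-S,0,120)*(V>110),0)
    o=(wgt*s).sum()/max(wgt.sum(),1)
    q=lambda v: ray(p,*(m+d*v+[x0,y0]),98)
    D=q(o)-q(0); print('win',m+[x0,y0],'len px',L,'mm',np.linalg.norm(q(L/2)-q(-L/2)),'bubble mm',np.linalg.norm(D)*np.sign(D[1]),'n',(wgt>0).sum())
E
python3 - <<'E'
from h import *
for i in range(3): bubble(cam('top'),(260,195,310,235))
E
```

```text
win [283.775 213.48 ] len px 24.082506 mm 63.080451212091575 bubble mm -1.4221320576996308 n 21
win [283.5 213.5] len px 23.0 mm 60.203868726944926 bubble mm -2.1461604997394326 n 21
win [283.766 213.57 ] len px 24.08251 mm 63.07930261455613 bubble mm -1.4010548492536794 n 21
```

Emit:
apply_moves(increments=[[[0, 0, 0], [0, 6, 0], 1.0], [[0, 0, 0], [0, 5, 0], 1.0], [[0, 0, 0], [0, 0, 0], 1.0], [[0, 0, 0], [0, 0, 0], 3.0], [[0, 0, 0], [0, 0, 0], 4.0]])

```text
t: 16.05
eef_pos: [544.0, 234.1, 91.5]
tcp_rot: [-1.576, 0.005, 2.597]
ft_force: [0.6, -0.1, -0.3]
opening: 0.299
```

Emit:
apply_moves(increments=[[[0, 0, 0], [0, 0, 0], 5.0], [[0, -3, 0], [0, 0, 0], 5.0], [[0, -5, 0], [0, 0, 0], 5.0], [[0, -4, 0], [0, 0, 0], 5.0], [[0, 0, 0], [0, 0, 0], 5.0]])

```text
t: 16.68
eef_pos: [543.1, 233.5, 214.1]
tcp_rot: [-1.575, 0.004, 2.599]
ft_force: [0.7, -0.0, 0.1]
opening: 0.525
```

```bash
python3 - <<'E'
from h import *
for i in range(3): bubble(cam('top'),(260,195,310,235))
goto([530,-40,200],np.radians(-3.9))
E
```

```text
win [283.762 213.615] len px 24.082506 mm 63.078713408502736 bubble mm 0.11365135734260134 n 23
win [283.766 213.57 ] len px 24.08251 mm 63.07930258916462 bubble mm 0.22644610025577644 n 22
win [283.541 213.549] len px 23.629826 mm 61.89498177391372 bubble mm -0.3795204635547323 n 22
shift cm [-13.11    1.033  23.985] rot deg [-0.044 62.785  0.017]
shift cm [-13.11    1.033  23.985] rot deg [   0.019 -117.215    0.051]
```

Emit:
apply_moves(increments=[[[-2.6, 0.2, 4.8], [0, 0, 0], 1.0], [[-2.6, 0.2, 4.8], [0, 0, 0], 1.0], [[-2.6, 0.2, 4.8], [0, 0, 0], 1.0], [[-2.6, 0.2, 4.8], [0, 0, 0], 1.0], [[-2, 0.2, 4.0], [0, 0, 0], 1.0]])

```text
t: 17.45
eef_pos: [525.6, -34.4, 192.7]
tcp_rot: [-1.565, -0.01, 2.605]
ft_force: [0.7, 0.7, 0.9]
opening: 0.115
```

Emit:
apply_moves(increments=[[[0, 0, 0], [0, -10, 0], 0.5], [[0, 0, 0], [0, -10, 0], 0], [[0, 0, 0], [0, -10, 0], 0], [[0, 0, 0], [0, -10, 0], 0], [[0, 0, 0], [0, -10, 0], 0]])

```text
t: 18.08
eef_pos: [522.4, -38.0, 184.9]
tcp_rot: [-1.582, -0.023, -2.784]
ft_force: [0.7, 0.7, -0.1]
opening: 0.009
```

Emit:
apply_moves(increments=[[[0, 0, 0], [0, -10, 0], 0], [[0, 0, 0], [0, -10, 0], 0], [[0, 0, 0], [0, -10, 0], 0], [[0, 0, 0], [0, -10, 0], 0], [[0, 0, 0], [0, -10, 0], 0]])

```text
t: 18.7
eef_pos: [519.4, -37.5, 177.3]
tcp_rot: [-1.609, -0.007, -1.881]
ft_force: [-0.4, 0.2, -0.6]
opening: 0.003
```

```bash
python3 - <<'E'
from h import *
goto([530,-25,190],np.radians(-3.9)); print(tool()[0]['joints'],tool()[0]['opening'])
E
```

```text
shift cm [-1.508 -1.301  0.576] rot deg [  2.233 -13.899   0.113]
shift cm [-1.508 -1.301  0.576] rot deg [ -0.165 166.07    3.252]
[-0.198  0.403  1.832 -0.003  0.945  0.115] 0.002558929258373209
```

Emit:
apply_moves(increments=[[[-0.7, -0.6, 0.3], [0, -7, 0], 0], [[-0.7, -0.6, 0.3], [0, -7, 0], 0], [[0, 0, 0], [2, 0, 0], 0], [[0, 0, 0], [0, 0, 0], 0], [[0, 0, 0], [0, 0, 0], 0]])

```text
t: 19.32
eef_pos: [526.9, -24.9, 182.7]
tcp_rot: [-1.587, 0.005, -1.626]
ft_force: [-0.6, -0.8, -0.4]
opening: 0.003
```

```bash
python3 - <<'E'
from h import *
p=cam('wrist'); save(p,'k.png',(200,0,440,290),2)
bubble(p,(250,30,390,250)); print(tool()[1])
E
```

```text
win [324.916 103.524] len px 87.337875 mm 60.309745988841456 bubble mm -1.6091512665823067 n 226
[[ -0.056  -0.016   0.998 526.902]
 [ -0.998   0.006  -0.056 -24.931]
 [ -0.005  -1.     -0.016 182.721]
 [  0.      0.      0.      1.   ]]
```

View pics/k.png

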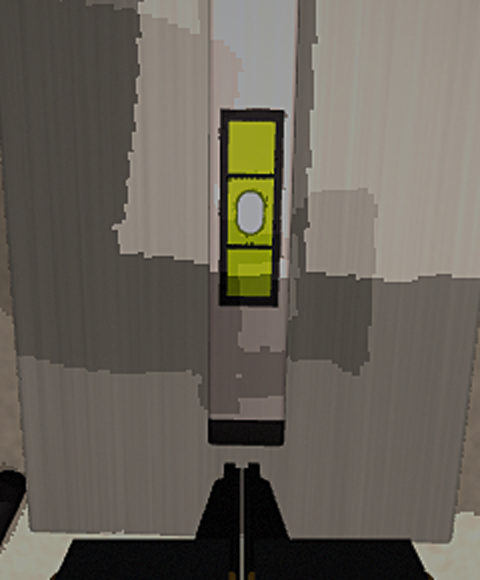

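The bubble sits between the lines (rows 176 and 246, bubble centre about 213), roughly 1 mm off. The level and knob are both free. Now the pressing point at the hinge end.

```bash
python3 - <<'E'
from h import *
p=cam('wrist'); v=ray(p,324.9,105.5,98); e=ray(p,323,221,98); d=(e-v)/np.linalg.norm(e-v); print(v,e,np.linalg.norm(e-v))
q=v+d*60; print(q, tool()[0]['ft_force']); goto([q[0],q[1],112],np.radians(-3.9))
E
```

```text
[532.269  48.678  98.   ] [526.237 -39.353  98.   ] 88.23802161184152
[528.168 -11.181  98.   ] [0.335 0.233 0.152]
shift cm [-1.347  7.096  0.144] rot deg [ 0.874  0.719 -0.258]
shift cm [-1.347  7.096  0.144] rot deg [  -0.404 -179.275   -1.368]
```

Emit:
apply_moves(increments=[[[-1.3, 1.5, 0.1], [0.8, 0.6, -0.2], 0], [[0, 2.5, 0], [0, 0, 0], 0], [[0, 2, 0], [0, 0, 0], 0], [[0, 0.8, 0], [0, 0, 0], 0], [[0, 0, 0], [0, 0, 0], 0]])

```text
t: 20.05
eef_pos: [529.2, -11.9, 113.2]
tcp_rot: [-1.572, 0.001, -1.638]
ft_force: [-0.2, -0.1, 0.1]
opening: 0.003
```

```bash
python3 - <<'E'
from h import *
goto([528.2,-11.2,100],np.radians(-3.9)); print(tool()[0]['ft_force'])
E
```

```text
shift cm [-0.062  1.32  -0.105] rot deg [ 0.065  0.039 -0.045]
shift cm [-0.062  1.32  -0.105] rot deg [  -0.071 -179.961   -0.102]
[-0.16  -0.1    0.068]
```

Emit:
apply_moves(increments=[[[0, 0.8, -0.1], [0, 0, 0], 0], [[0, 0.3, 0], [0, 0, 0], 0], [[0, 0.1, 0], [0, 0, 0], 0], [[0, 0.1, 0], [0, 0, 0], 0], [[0, 0, 0], [0, 0, 0], 0]])

```text
t: 20.68
eef_pos: [528.9, -12.1, 101.0]
tcp_rot: [-1.569, 0.001, -1.638]
ft_force: [0.4, -0.7, -0.5]
opening: 0.004
```

Emit:
apply_moves(increments=[[[0, 0.15, 0], [0, 0, 0], 0], [[0, 0.1, 0], [0, 0, 0], 0], [[0, 0.1, 0], [0, 0, 0], 0], [[0, 0.1, 0], [0, 0, 0], 0], [[0, 0.1, 0], [0, 0, 0], 0]])

```text
t: 21.3
eef_pos: [529.1, -12.0, 99.1]
tcp_rot: [-1.567, 0.0, -1.638]
ft_force: [-3.9, 0.3, 14.7]
opening: 0.003
```

```bash
python3 - <<'E'
from h import *
for i in range(12):
    p=cam('wrist'); s=tool()[0]
    if i%3==2: bubble(p,(250,10,390,200)); print(s['t'],s['ft_force'],s['eef_pos'],zang())
save(p,'l.png',(200,0,440,290),2)
E
```

```text
win [319.5 136.5] len px 125.0 mm 61.14961757144446 bubble mm -1.777977445914216 n 456
21.45 [-3.59   0.912 14.099] [529.14  -12.044  99.122] -3.8540509924247157
win [318.353 136.442] len px 125.84595 mm 61.567785293205304 bubble mm -1.8098506998517716 n 456
21.6 [-5.169  0.003 14.885] [529.13  -12.018  99.115] -3.8552677687384613
win [319.5 136.5] len px 125.0 mm 61.14704944869078 bubble mm -1.817766536290676 n 455
21.75 [-3.842  0.116 13.446] [529.134 -12.029  99.116] -3.857230091588639
win [319.5 136.5] len px 125.0 mm 61.153028703120334 bubble mm -1.8293075741893805 n 455
21.9 [-4.57   0.969 14.646] [529.132 -12.054  99.118] -3.8563155392961477
```

View pics/l.png

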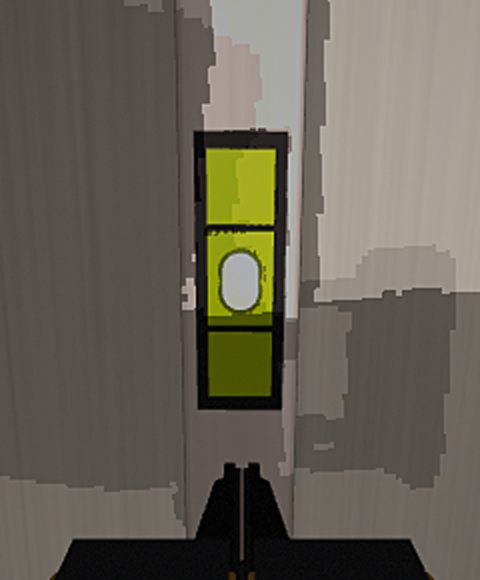

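With the push on, the bubble (row 281) sits between the lines (228 and 328), about 1 mm off and steady. The push is steady at about 14 N. Handing in.

```bash
python3 - <<'E'
from h import *
print(env.job_done())
E
```

```text
the job is handed in; nothing more can be done
None
```

The job is handed in at about 22 s of the 72 s allowed, with the arm still pressing on the level. No verdict was reported.

- **Level placed:** I set the aluminium spirit level on the middle of the plate, pointing at the foot, and let go. The bubble ran about 17 mm off, to the side away from the foot.
- **Knob turned:** I turned the wing knob about 120° clockwise and released it. The bubble then rested between the two lines.
- **Pressing:** The closed fingers push on the top of the level, about 60 mm from its middle at the hinge end. The push is about 14 N, which with the level's weight puts about 17–18 N on the plate (8–32 N allowed).

**Last checks:** The push and arm position stayed steady over the last 0.6 s. The bubble stayed put too, off centre on the side away from the foot, and the limit is 3.5 mm. My two readings of that offset differ: 0.7 mm measured against the black lines, and 1.8 mm measured by script from the window edges. I trust the lines more.

I did not check the other things on the bench again at the end, but no unexpected contact force showed up at any stage.

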